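Load the analyser with the cartridge that fits and start it

ROBOT

A 6-joint arm with a two-finger parallel gripper is mounted at the origin on the work surface. World frame = base frame: x ahead of the robot, y to its left, z up, the work surface at z = 0. Lengths are in m, angles in rad, forces in N, time in s.
With the tool pointing down it reaches from about 0.375 to 0.9 m from the base axis. Payload 3.1 kg.
Tool frame: the origin (TCP) lies at the very end of the fingers, on their centre line; the grasp point (between the pads) lies 19 mm behind it; z points along the fingers, y is the line along which they close (so a half turn about z gives the same grasp; the last joint's range is limited). The gripper opens to 85 mm and grips with 20 to 120 N. Pads are 22 mm wide; open, the fingers measure 114 mm over their backs; the gripper's body (76 mm by 85 mm) begins 54 mm behind the grasp point. The pads swing forward as they close: fully open they stand 13 mm farther back than shut.
Start: joints at [-1.312, 0.527, 1.433, -0, 1.181, -0.178], TCP at [0.264, -0.566, 0.231] pointing down, gripper open.
Joint ranges: [-3.08, 3.08], [-0.75, 2.2], [0.22, 2.44], [-1.43, 4.57], [0, 2.65], [-2.85, 2.85]. Speed limits (rad/s): [2.79, 2.79, 3.14, 3.14, 3.14, 3.14].

INTERFACE

Orientations are given as a unit quaternion [x, y, z, w].
In Python, from station import sense, snapshot, camera_params, sign_off gives the robot as it stands.
- The arm moves only by the shell command python3 -m handwheel 'ROWS' [OPENING] [FORCE]. ROWS is JSON, a list that holds one entry, the list of rows, each a list of 4 numbers: the shift along the tool's x, y, z in units of 25 mm (1.0 is 25 mm), then the turn about the tool's z in units of 6 degrees (1.0 is 6 degrees). A call has 1 to 20 rows; each row shifts and turns the commanded pose from where the row before left it, along the tool's axes as they then stand; what a row does not reach is not made up. A row lasts 1/8 s, in which the tool goes at most 62.5 mm and 10.7 degrees, less where a joint would pass 70% of its speed; a pose out of reach is approached as far as the arm can. A call is refused whole if a number of a shift passes 1 or a number of a turn 1, either way. A call with a gripper value outside its range is refused whole. OPENING is the finger opening in mm, from 0 to 85.4, set as the call begins (- or left out, the last holds). The fingers move at their own pace and stop on an object; FORCE is the grip in N (left out, the last holds). Time passes only in rows, so rows that do not move let the fingers close. It gives the time, the measured TCP pose, the force, the opening and the grip force at its end, in the units of the state.
- sense(): the state, without advancing time (a new reading comes with each control period).
- snapshot(name): name is "scene" or "top" or "wrist"; returns (picture, depth): 420x560x3 uint8, red, green, blue; 420x560 float32, m along the optical axis (not along the pixel's ray), 0 where there is no reading.
- camera_params(name): a dict with "mtx" (3x3 intrinsics, pixels), "extrinsics" (4x4, takes a point from camera to world coordinates); the wrist camera has in their place "hand_eye" (4x4, takes a point from camera to tool coordinates, whose origin is the TCP and whose axes are the flange's). Camera axes: x right, y up, looking along -z (the intrinsics and any distortion apply to the point x, -y, -z); pixel columns grow to the right and rows downward; lengths in m; the calibration is good to about 2 mm. A picture is of the moment at which its call begins: read the wrist's pose just before it. camera_params takes no time and is no camera call.
- sign_off(): hands the job in; it is judged then, once.
The state is a dict: "t": time; "q": joint angles; "qd": joint speeds; "tau": joint torques, N m; "tcp_pos": TCP position; "tool_rot": TCP orientation; "force": force on the tool from outside, world axes, zero at the start; "ft_torque": the same for the moment, N m; "finger_gap": opening from 0.0 (shut) to 1.0 (fully open); "gripper_force": force on a finger pad.
Only numpy, scipy, OpenCV 4.12 (cv2) and the standard library are available. Lean on these libraries where they do the work, as an engineer would, in place of code of your own. Each camera call takes 0.05 s, during which the arm holds its last target. There are 200 camera calls.

TASK

Of the three look-alike white reagent cartridges on the bench, pick the one whose length matches the recess of the blood analyser's tray, and lay it flat in the recess, fin up; leave the other two and the other things on the bench where they are. Then, on the analyser's sloping panel, press the square key fully down and let it come up, and after it press the round key fully down and let it come up.

Things in the scene. Friction and masses are not known exactly. Their poses are not given: they have to be found in the camera images.
- analyser: blue and white benchtop blood analyser, 240 mm wide (y), 245 mm high, fixed on the bench; a low loading tray in front, behind it a panel rising at 40 degrees with two keys, then an overhanging display head. Origin: on the bench under the centre of the tray recess; x points from the front to the back of the analyser, y to the left seen from its front, z up
- tray (a point): centre of the floor of the tray recess, 20 mm above the bench, axes as the analyser's. The recess is 110 mm long (y), 50 mm wide (x), with walls 10 mm high and 8 mm thick all round; the foot of the sloping panel is 72 mm behind (+x) and 45 mm above the bench
- cartridge_short: white plastic cartridge, same shape as the other two: flat block 80 mm long (its y axis), 40 wide (x), 26 high; centred on top a grip fin 50 long (y), 24 wide (x), 28 high (its top 54 above the underside); 110 g. Lies flat, fin up. Origin: centre of its underside; z up. Too short: would slide about in the tray.
- cartridge_medium: white plastic cartridge, same shape as the other two: flat block 100 mm long (its y axis), 40 wide (x), 26 high; centred on top a grip fin 50 long (y), 24 wide (x), 28 high (its top 54 above the underside); 110 g. Lies flat, fin up. Origin: centre of its underside; z up. The one that fits the tray recess, with 5 mm to spare on each side, either way round.
- cartridge_long: white plastic cartridge, same shape as the other two: flat block 120 mm long (its y axis), 40 wide (x), 26 high; centred on top a grip fin 50 long (y), 24 wide (x), 28 high (its top 54 above the underside); 110 g. Lies flat, fin up. Origin: centre of its underside; z up. Too long for the tray recess.
- key_square (a joint): square key, 34 mm wide, plain grey, on the left half of the sloping panel (+y of the analyser): its value: 0 = released, 0.006 m = fully down; the spring takes 1.2 N at the start and 4.8 N fully down, and returns it
- key_round (a joint): round key, 34 mm in diameter, plain grey, on the right half of the sloping panel (-y of the analyser): its value: 0 = released, 0.006 m = fully down; the spring takes 1.2 N at the start and 4.8 N fully down, and returns it
- key_square_top (a point): centre of the square key's top face, 13 mm above the panel at rest. z = outward normal of the panel, leaning 40 degrees from vertical to the analyser's front (-x); y = left along the panel. Keys 90 mm apart. A display head overhangs: its front face is 28 mm behind (+x) this point, its underside 70 mm above it: come in along the normal
- key_round_top (a point): centre of the round key's top face, 13 mm above the panel at rest. z = outward normal of the panel, leaning 40 degrees from vertical to the analyser's front (-x); y = left along the panel. Keys 90 mm apart. A display head overhangs: its front face is 28 mm behind (+x) this point, its underside 70 mm above it: come in along the normal
- stain_bottle: amber bottle with white cap, 56 mm in diameter, 130 mm high, standing loose on the bench; bystander. Origin: centre of its underside
- slide_box: closed flat blue slide box, 85 x 170 x 34 mm (x, y, z), loose on the bench; bystander. Origin: centre of its underside
- petri_dish: closed clear petri dish, 90 mm in diameter, 15 mm high, loose on the bench; bystander. Origin: centre of its underside
Not all that is in view belongs to the job. Leave any purple look-alike of the cartridge_short alone.

How it is judged:
On the way, in this order (a step that is already met when the one before it is completed fails the run):
1. the cartridge that fits lies flat in the tray recess, released (x of cartridge_medium in the frame of tray between -0.008 and 0.008 m and y of cartridge_medium in the frame of tray between -0.008 and 0.008 m and z of cartridge_medium in the frame of tray between -0.004 and 0.004 m and angle between cartridge_medium's own z axis and vertical below 0.1 rad and contact force between the fingers and cartridge_medium below 0.1 N), for 0.2 s.
2. then the square key is pressed down (4 of its 6 mm or more) with the round key up (value of joint key_square above 0.004 m and value of joint key_round below 0.002 m), for 0.05 s.
3. then the round key is pressed down (4 of its 6 mm or more) with the square key up (value of joint key_round above 0.004 m and value of joint key_square below 0.002 m), for 0.05 s.
At the end, for the whole second after the job is handed in: 100 mm cartridge at rest in the tray recess: flat on its floor (4 mm), fin up (0.1 rad), centred within 8 mm along each side; both keys up (within 2 mm); the other cartridges, bottle, slide box and petri dish upright (0.2 rad) and within 30 mm of their starts (x of cartridge_medium in the frame of tray between -0.008 and 0.008 m and y of cartridge_medium in the frame of tray between -0.008 and 0.008 m and z of cartridge_medium in the frame of tray between -0.004 and 0.004 m and angle between cartridge_medium's own z axis and vertical below 0.1 rad and linear speed of cartridge_medium below 0.02 m/s and value of joint each of key_square, key_round below 0.002 m and distance of each of cartridge_short, cartridge_long, stain_bottle, slide_box, petri_dish from where it was at the start of the episode below 0.03 m and angle between each of cartridge_short, cartridge_long, stain_bottle, slide_box, petri_dish's own z axis and vertical below 0.2 rad); the robot touches nothing.
It fails at once if one of the other two cartridges is moved more than 30 mm (distance of any of cartridge_short, cartridge_long from where it was at the start of the episode above 0.03 m).
It fails at once if the bottle, the slide box or the petri dish is moved more than 30 mm or tipped (distance of any of stain_bottle, slide_box, petri_dish from where it was at the start of the episode above 0.03 m or angle between any of stain_bottle, slide_box, petri_dish's own z axis and vertical above 0.3 rad).
It fails at once if a key is pressed (more than 3 mm) before the cartridge is in the tray (value of joint any of key_square, key_round above 0.003 m and not (x of cartridge_medium in the frame of tray between -0.008 and 0.008 m and y of cartridge_medium in the frame of tray between -0.008 and 0.008 m and z of cartridge_medium in the frame of tray between -0.004 and 0.004 m and angle between cartridge_medium's own z axis and vertical below 0.1 rad)).
It fails at once if both keys are pressed (more than 3 mm) at once (value of joint each of key_square, key_round above 0.003 m).
It also fails if it takes over 54 s, if anything falls off the work surface, if the arm or the gripper's body presses on something with over 40 N, if the wrist force passes 120 N, or if a joint passes its speed limit or range.

## Working session

There is one attempt and no reset: what is moved stays moved. The work goes in short steps, Python scripts to look and compute and a shell command to move; the robot and the scene stay as the last step left them, time stands still between calls to the robot, and variables do not carry over. Pictures are saved under pics/ and viewed, at most 10 in all, crops included, and the job is handed in when it is done.

```bash
ls; mkdir -p pics
python3 - <<'E'
from station import *
import cv2,numpy as np
s=sense();print(s['t'],s['tcp_pos'],s['tool_rot'],s['finger_gap'])
for n in('scene','top'):
    p,d=snapshot(n);cv2.imwrite(f'pics/{n}0.png',p[:,:,::-1]);np.savez(f'pics/{n}0.npz',p=p,d=d)
    c=camera_params(n);print(n,np.round(c['mtx'],1).tolist(),np.round(c['extrinsics'],3).tolist(),[k for k in c])
print(camera_params('wrist'))
E
```

```text
pics
0.0 [ 0.26421125 -0.56560016  0.23029571] [ 9.76244510e-01  2.16668866e-01 -7.45945711e-05 -1.11990226e-03] 0.9980020419136962
scene [[380.3, 0.0, 285.5], [0.0, 380.3, 201.9], [0.0, 0.0, 1.0]] [[0.818, -0.319, 0.479, 0.987], [0.575, 0.454, -0.68, -0.649], [-0.001, 0.832, 0.555, 0.546], [0.0, 0.0, 0.0, 1.0]] ['mtx', 'extrinsics']
top [[497.9, 0.0, 275.4], [0.0, 497.9, 215.3], [0.0, 0.0, 1.0]] [[0.006, 0.995, -0.1, 0.455], [-1.0, 0.006, -0.003, -0.1], [-0.002, 0.1, 0.995, 1.426], [0.0, 0.0, 0.0, 1.0]] ['mtx', 'extrinsics']
{'mtx': array([[322.06622756,   0.        , 274.64415897],
       [  0.        , 322.06622756, 208.07847943],
       [  0.        ,   0.        ,   1.        ]]), 'hand_eye': array([[ 8.87244098e-04,  9.48118934e-01,  3.17914611e-01,
         8.04932639e-02],
       [ 9.99999571e-01, -7.56125995e-04, -5.35824206e-04,
        -2.56101005e-04],
       [-2.67641573e-04,  3.17914950e-01, -9.48119198e-01,
        -1.41849291e-01],
       [ 0.00000000e+00,  0.00000000e+00,  0.00000000e+00,
         1.00000000e+00]])}
```

View pics/top0.png

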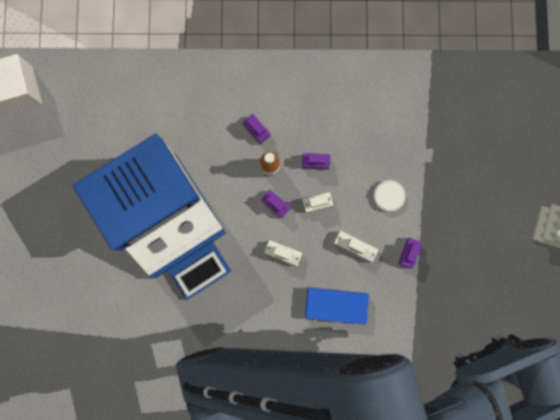

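View pics/scene0.png

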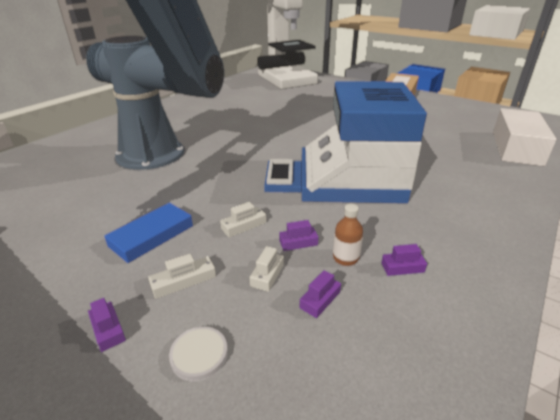

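The top view shows three white cartridges, at pixels (318,202), (283,253) and (356,247). There are four purple decoys. The analyser's recess is at (202,272), the square key at (157,245) and the round key at (186,227). Next I measure the lengths and poses from depth.

```bash
cat > h.py <<'E'
import numpy as np,cv2
from station import *
from scipy.spatial.transform import Rotation as R
def cloud(d,c,T):
    v,u=np.mgrid[:d.shape[0],:d.shape[1]];K=c['mtx']
    P=np.stack([(u-K[0,2])/K[0,0]*d,-(v-K[1,2])/K[1,1]*d,-d],-1)
    return P@T[:3,:3].T+T[:3,3]
def tcpT():
    s=sense();T=np.eye(4);T[:3,:3]=R.from_quat(s['tool_rot']).as_matrix();T[:3,3]=s['tcp_pos'];return T
def rect(P):
    (c,wh,a)=cv2.minAreaRect(P.astype(np.float32)*1000)
    if wh[0]<wh[1]: wh=wh[::-1];a+=90
    return np.round(c,1),np.round(wh,1),round((a+90)%180-90,1)  # angle of long axis, deg
E
python3 - <<'E'
from h import *
for n in('top','scene'):
    z=np.load(f'pics/{n}0.npz');p,d=z['p'].astype(int),z['d'];c=camera_params(n);W=cloud(d,c,c['extrinsics'])
    b=(p.min(2)>115)&(W[...,2]>.010)&(W[...,2]<.07)&(d>0)&(np.hypot(W[...,0],W[...,1])>.2)
    k,l,st,ce=cv2.connectedComponentsWithStats(b.astype(np.uint8))
    for i in range(1,k):
        if st[i,4]>60:
            m=l==i;P=W[m];F=P[P[:,2]>.045]
            print(n,ce[i].round(),st[i,4],rect(P[:,:2]),'zmax',np.percentile(P[:,2],[50,99]).round(3),'fin',rect(F[:,:2]) if len(F)>5 else '')
    if n=='top':
        # recess, keys
        for u,v in((202,272),(157,245),(186,227),(178,235),(390,196),(269,160),(337,305)): print((u,v),W[v-1:v+2,u-1:u+2].reshape(-1,3).mean(0).round(4))
    np.save(f'pics/W_{n}.npy',W)
p=cv2.imread('pics/top0.png');cv2.imwrite('pics/crop.png',cv2.resize(p[120:310,60:430],None,fx=2.1,fy=2.1,interpolation=cv2.INTER_CUBIC))
E
```

```text
top [24. 92.] 604 (array([944.8, 629.5]), array([166.7,  85.1]), -27.2) zmax [0.04  0.069] fin (array([956.4, 620.1]), array([148.5,  71.9]), -19.5)
top [390. 196.] 678 (array([ 655.2, -422.4]), array([88.3, 88.1]), 60.6) zmax [0.014 0.02 ] fin 
top [183. 245.] 1151 (array([543.1, 186.9]), array([241.4, 131.4]), -55.9) zmax [0.057 0.07 ] fin (array([542.3, 186.8]), array([241.3, 131.1]), -55.5)
top [318. 202.] 397 (array([ 634.9, -216. ]), array([80.1, 41.1]), -75.1) zmax [0.028 0.057] fin (array([ 634.5, -216.1]), array([50.4, 24.7]), -75.7)
top [548. 223.] 399 (array([ 576.8, -860.8]), array([99.2, 39.1]), -16.7) zmax [0.059 0.067] fin (array([ 576.8, -860.8]), array([99.2, 39.1]), -16.7)
top [356. 246.] 572 (array([ 509.5, -323.5]), array([120.8,  40.3]), 63.4) zmax [0.026 0.059] fin (array([ 509.4, -323.8]), array([49.8, 23.7]), 65.3)
top [283. 253.] 479 (array([ 490., -118.]), array([99.8, 39.6]), 68.5) zmax [0.026 0.058] fin (array([ 489.9, -118. ]), array([49.6, 24.2]), 69.9)
top [200. 274.] 515 (array([430.3, 113.8]), array([131.5,  69.9]), -56.8) zmax [0.027 0.035] fin 
(202
[... 1693 characters left out ...]
[242. 217.] 848 (array([ 494.1, -120.5]), array([101. ,  41.5]), 67.3) zmax [0.027 0.056] fin (array([ 493.2, -120.7]), array([50.4, 26.3]), 67.1)
scene [346. 250.] 500 (array([747.9, -96.3]), array([56.4, 27.4]), 21.0) zmax [0.041 0.063] fin (array([747.8, -96.3]), array([56.4, 27.1]), 20.9)
scene [266. 267.] 843 (array([ 637.9, -218.5]), array([81. , 40.6]), -75.3) zmax [0.028 0.056] fin (array([ 638.1, -218.4]), array([51.2, 24.8]), -75.7)
scene [181. 273.] 1521 (array([ 513.4, -326. ]), array([119.8,  43.5]), 64.1) zmax [0.027 0.056] fin (array([ 513.1, -325.9]), array([49.7, 26.3]), 63.9)
scene [198. 352.] 2326 (array([ 658.5, -424.4]), array([90.4, 88.9]), -55.5) zmax [0.016 0.018] fin
```

View pics/crop.png

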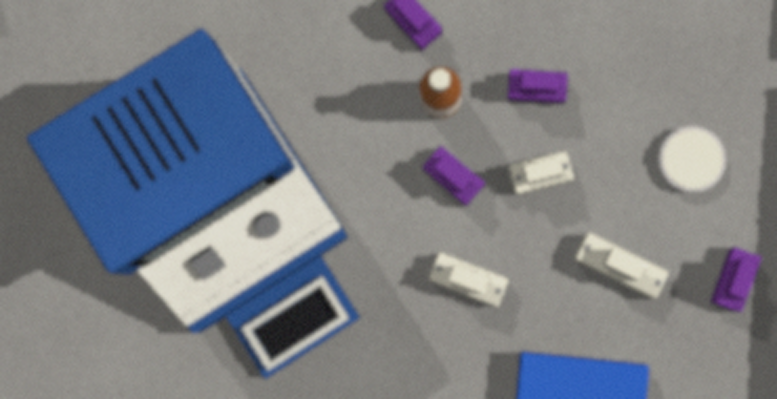

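By measured length, (318,202) is 80 mm (short), (356,246) is 120 mm (long) and (283,253) is 100 mm (medium). So (283,253) fits the 110 mm recess, and the crop confirms it is the white mid-length one, at crop (470,278). The recess is at crop (295,323). I'll move above the medium cartridge and refine its pose with the wrist camera.

```bash
cat >> h.py <<'E'
def plan(x,y,z,yaw):
    T=tcpT();cur=np.degrees(np.arctan2(T[1,1],T[0,1]));dt=(cur-yaw+90)%180-90
    A=T[:3,:3]@R.from_euler('z',dt,degrees=True).as_matrix()
    print('turn units',round(dt/6,2),'shift units after turn',np.round(A.T@(np.array([x,y,z])-T[:3,3])/.025,2),'yaw now',round(cur,1))
E
python3 -c "
from h import *
plan(.4915,-.119,.2,-21.7)"
```

```text
turn units -7.21 shift units after turn [19.96  1.84  1.25] yaw now -65.0
```

```bash
python3 -m handwheel '[[[0,0,0,-0.9],[0,0,0,-0.9],[0,0,0,-0.9],[0,0,0,-0.9],[0,0,0,-0.9],[0,0,0,-0.9],[0,0,0,-0.9],[0,0,0,-0.9]]]' 60 40
python3 -m handwheel '[[[1,0.09,0.06,0],[1,0.09,0.06,0],[1,0.09,0.06,0],[1,0.09,0.06,0],[1,0.09,0.06,0],[1,0.09,0.06,0],[1,0.09,0.06,0],[1,0.09,0.06,0],[1,0.09,0.06,0],[1,0.09,0.06,0],[1,0.09,0.06,0],[1,0.09,0.06,0],[1,0.09,0.06,0],[1,0.09,0.06,0],[1,0.09,0.06,0],[1,0.09,0.06,0],[1,0.09,0.06,0],[1,0.09,0.06,0],[1,0.09,0.06,0],[0.96,0.13,0.1,0]]]'
cat > look.py <<'E'
from h import *
import sys
T=tcpT();p,d=snapshot('wrist');c=camera_params('wrist');W=cloud(d,c,T@c['hand_eye'])
cv2.imwrite(f'pics/{sys.argv[1]}.png',p[:,:,::-1]);np.savez(f'pics/{sys.argv[1]}.npz',p=p,d=d,W=W);print(sense()['t'],sense()['tcp_pos'])
p=p.astype(int);Z=W[...,2]
b=(p.min(2)>100)&(np.ptp(p,axis=2)<45)&(Z>.010)&(Z<.09)&(d>0)
k,l,st,ce=cv2.connectedComponentsWithStats(b.astype(np.uint8))
for i in range(1,k):
    if st[i,4]>150:
        P=W[l==i];F=P[P[:,2]>.045];print(ce[i].round(),st[i,4],rect(P[:,:2]),'z',np.percentile(P[:,2],[5,50,99]).round(3),'fin',rect(F[:,:2]) if len(F)>5 else '')
E
python3 look.py w1
```

```text
t: 1.1
tcp_pos: [0.2643, -0.5659, 0.2307]
tool_rot: [0.827, 0.562, 0.0, -0.001]
force: [-1.1, -0.7, -0.4]
finger_gap: 0.701
gripper_force: 0.0
t: 3.6
tcp_pos: [0.4925, -0.1183, 0.2004]
tool_rot: [0.828, 0.561, 0.0, 0.0]
force: [-0.3, 0.3, 0.4]
finger_gap: 0.703
gripper_force: 0.0
3.65 [ 0.49335224 -0.11607652  0.20014171]
[141.  19.] 1369 (array([439. ,  76.5]), array([60.2, 44.7]), -55.8) z [0.021 0.029 0.031] fin 
[507.  71.] 731 (array([718.4, -96.7]), array([30. ,  5.2]), -52.1) z [0.021 0.043 0.062] fin (array([718.6, -96.9]), array([28.9,  4.6]), -51.7)
[274. 183.] 3656 (array([ 490. , -119.3]), array([99.9, 39.8]), 69.4) z [0.024 0.026 0.055] fin (array([ 489.8, -119.1]), array([49.7, 24.1]), 68.7)
[437. 222.] 2424 (array([ 634.9, -217.2]), array([80.4, 40.4]), -75.6) z [0.024 0.033 0.055] fin (array([ 634.7, -217.2]), array([50.8, 24.7]), -76.9)
[339. 351.] 473 (array([ 492.4, -335. ]), array([87.6, 17. ]), 63.9) z [0.025 0.026 0.042] fin 
[500. 342.] 1325 (array([ 680.1, -413.9]), array([88.7, 36.9]), -65.2) z [0.014 0.015 0.016] fin
```

View pics/w1.png

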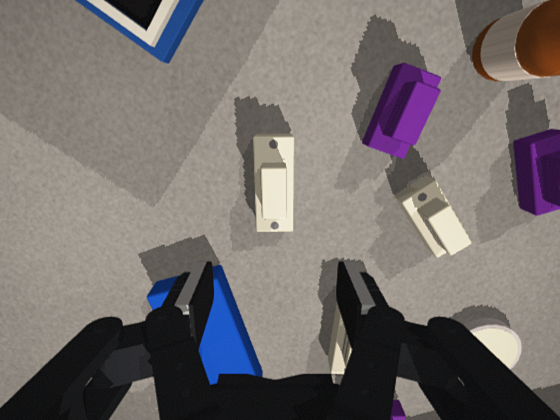

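The wrist view shows the medium cartridge at pixel (274,183), 99.9 × 39.8 mm, at (490,-119) mm with its long axis at about 69°. The purple decoy at (403,110) is clear of the fingers. I descend onto the fin.

```bash
python3 -c "
from h import *
plan(.490,-.119,.031,-21.0)"
```

```text
turn units -0.11 shift units after turn [-0.17 -0.09  6.77] yaw now -21.7
```

```bash
python3 -m handwheel '[[[0,0,0,-0.11],[-0.17,-0.09,0.77,0],[0,0,1,0],[0,0,1,0],[0,0,1,0],[0,0,1,0],[0,0,1,0],[0,0,0.6,0],[0,0,0.4,0],[0,0,0,0],[0,0,0,0]]]'
python3 -m handwheel '[[[0,0,0,0],[0,0,0,0],[0,0,0,0],[0,0,0,0],[0,0,0,0],[0,0,0,0],[0,0,0,0],[0,0,0,0]]]' 10 40
python3 -m handwheel '[[[0,0,-0.5,0],[0,0,-1,0],[0,0,-1,0],[0,0,-1,0],[0,0,-1,0],[0,0,-1,0],[0,0,0,0],[0,0,0,0]]]'
```

```text
t: 5.03
tcp_pos: [0.489, -0.1233, 0.0316]
tool_rot: [0.825, 0.566, 0.0, 0.001]
force: [-1.4, -0.9, -0.3]
finger_gap: 0.701
gripper_force: 0.0
t: 6.02
tcp_pos: [0.489, -0.1233, 0.0316]
tool_rot: [0.825, 0.566, 0.0, 0.0]
force: [0.8, 0.9, 5.3]
finger_gap: 0.272
gripper_force: 41.5
t: 7.02
tcp_pos: [0.4878, -0.1227, 0.168]
tool_rot: [0.825, 0.566, -0.0, -0.001]
force: [0.1, 0.4, -1.3]
finger_gap: 0.273
gripper_force: 40.6
```

```bash
python3 -c "
from h import *
plan(.489,.0275,.2,33.4)
z=np.load('pics/top0.npz');p,W=z['p'].astype(int),np.load('pics/W_top.npy')
b=(p.max(2)<60)&(abs(W[...,2]-.02)<.008)&(np.hypot(W[...,0]-.434,W[...,1]-.11)<.08)
print(b.sum(),rect(W[b][:,:2]))"
```

```text
turn units -9.09 shift units after turn [ 4.99  3.35 -1.28] yaw now -21.1
513 (array([430.2, 112.9]), array([100.7,  40.7]), -56.2)
```

```bash
python3 -m handwheel '[[[0,0,-0.64,-0.91],[0,0,-0.64,-0.91],[0,0,0,-0.91],[0,0,0,-0.91],[0,0,0,-0.91],[0,0,0,-0.91],[0,0,0,-0.91],[0,0,0,-0.91],[0,0,0,-0.91],[0,0,0,-0.9],[0.83,0.56,0,0],[0.83,0.56,0,0],[0.83,0.56,0,0],[0.83,0.56,0,0],[0.83,0.56,0,0],[0.83,0.56,0,0],[0,0,0,0],[0,0,0,0],[0,0,0,0],[0,0,0,0]]]'
python3 look.py w2
```

```text
t: 9.52
tcp_pos: [0.4902, 0.0264, 0.2005]
tool_rot: [0.474, 0.88, -0.0, -0.0]
force: [0.4, 0.9, -1.5]
finger_gap: 0.269
gripper_force: 40.5
9.575 [0.4901721  0.02645506 0.20052193]
[273.  71.] 3828 (array([431.1, 109.4]), array([121.6,  68.8]), -56.6) z [0.023 0.029 0.031] fin 
[395. 108.] 16340 (array([533. , 137.3]), array([175.4,  63.6]), -59.8) z [0.047 0.068 0.09 ] fin (array([532.5, 138.4]), array([174.7,  56.3]), -57.0)
[171. 402.] 326 (array([ 536.5, -294.3]), array([48.9, 18.9]), 83.4) z [0.024 0.026 0.03 ] fin
```

View pics/w2.png

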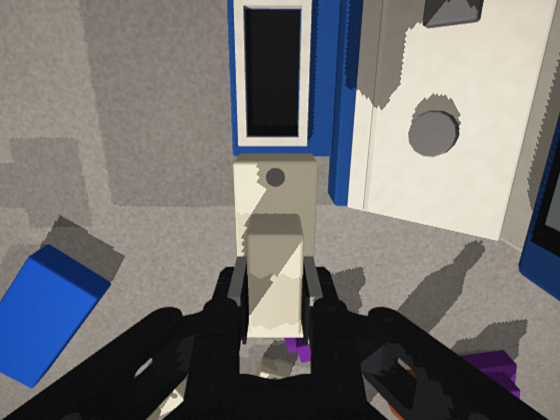

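The view shows the held cartridge with its front edge at row 157, the recess at (273,71) cut by the image's top edge, the round key at (433,134) and the square key at the top edge, (453,8). I compute the tray and held-cartridge positions in tool axes.

```bash
cat > meas.py <<'E'
from h import *
import sys
z=np.load(f'pics/{sys.argv[1]}.npz');p,d,W=z['p'].astype(int),z['d'],z['W'];T=tcpT();V=(W-T[:3,3])@T[:3,:3]*1000
v,u=np.mgrid[:420,:560]
q=lambda a:np.percentile(a,[.5,2,50,98,99.5]).round(1)
rim=(p.min(2)>100)&(abs(W[...,2]-.03)<.006)&(u>220)&(u<325)&(v<155)
fl=(p.max(2)<70)&(abs(W[...,2]-.02)<.008)&(u>220)&(u<325)&(v<155)
for n,m in(('rim',rim),('floor',fl)): print(n,m.sum(),'x',q(V[m][:,0]),'y',q(V[m][:,1]),'z',q(W[m][:,2]*1000),rect(V[m][:,:2]))
zc=W[...,2]
c=(v>150)&(v<260)&(u>225)&(u<325)&(zc>.1)&(p.min(2)>40)
b=c&(V[...,2]>-6)&(V[...,2]<14); print('block',b.sum(),'x',q(V[b][:,0]),'y',q(V[b][:,1]),'z',q(V[b][:,2]))
bb=b&(V[...,0]>28);xs=V[bb];
print('block edges y',[ (xs[(abs(xs[:,0]-x)<2)][:,1].min().round(1),xs[(abs(xs[:,0]-x)<2)][:,1].max().round(1)) for x in (32,38,44,48)])
print(rect(xs[:,:2]))
for nm,mm in(('key round',(p.max(2)<150)&(u>405)&(u<462)&(v>108)&(v<160)),('keys sq',(p.max(2)<150)&(u>415)&(u<490)&(v<35))):
    print(nm,np.median(W[mm],0).round(4),rect(W[mm][:,:2]))
E
python3 meas.py w2
```

```text
rim 3625 x [ 40.3  41.2 106.8 161.8 162.2] y [-36.6 -36.3  -2.9  28.8  29.2] z [24.3 25.2 29.3 30.9 31.3] (array([101359.1,  -3749.2]), array([122544.6,  66159. ]), 0.1)
floor 6587 x [ 49.6  51.6 107.7 155.6 157.1] y [-27.9 -27.2  -3.8  19.4  20.2] z [17.6 18.  19.6 21.2 21.6] (array([105721.5,   3416.1]), array([117997.,  63630.]), 0.1)
block 6012 x [ 7.   9.7 39.1 55.  55.2] y [-20.7 -20.2  -0.9  18.2  18.8] z [-5.3 -3.8  6.2  9.7 12.7]
block edges y [(np.float64(-20.5), np.float64(18.8)), (np.float64(-20.9), np.float64(19.1)), (np.float64(-21.0), np.float64(18.7)), (np.float64(-21.0), np.float64(19.0))]
(array([41685.8,  -968.9]), array([40095.6, 27320.3]), -89.9)
key round [0.5537 0.1411 0.0993] (array([511.4, 114.3]), array([135.6,  34.2]), 30.9)
keys sq [0.5092 0.2045 0.0983] (array([476.5, 162.8]), array([148.7,  29. ]), 53.9)
```

```bash
python3 -c "
from h import *
T=tcpT();g=T@np.array([.0982,-.0028,0,1]);print(g.round(4));print(np.degrees(np.arctan2(T[1,1],T[0,1])))"
python3 -m handwheel '[[[0.93,-0.11,0,0],[1,0,0,0],[1,0,0,0],[1,0,0,0],[0,0,1,0],[0,0,1,0],[0,0,1,0],[0,0,1,0],[0,0,1,0],[0,0,0,0],[0,0,0,0],[0,0,0,0]]]'
```

```text
[0.4338 0.1069 0.2005 1.    ]
33.367970511006206
t: 11.08
tcp_pos: [0.4342, 0.1078, 0.0766]
tool_rot: [0.474, 0.881, 0.001, 0.001]
force: [0.9, 0.4, -1.6]
finger_gap: 0.272
gripper_force: 40.5
```

```bash
python3 -m handwheel '[[[0,0,0.3,0],[0,0,0.3,0],[0,0,0.2,0],[0,0,0.1,0],[0,0,0.08,0],[0,0,0,0],[0,0,0,0]]]'
```

```text
t: 11.95
tcp_pos: [0.4336, 0.1076, 0.0515]
tool_rot: [0.474, 0.881, -0.0, 0.0]
force: [-0.4, 0.3, 5.8]
finger_gap: 0.272
gripper_force: 41.3
```

```bash
python3 -m handwheel '[[[0,0,0,0],[0,0,0,0],[0,0,0,0],[0,0,0,0],[0,0,0,0]]]' 45
python3 -m handwheel '[[[0,0,-0.5,0],[0,0,-1,0],[0,0,-1,0],[0,0,-1,0],[0,0,-1,0],[0,0,-1,0],[0,0,0,0],[0,0,0,0],[0,0,0,0]]]'
python3 look.py w3
```

```text
t: 12.58
tcp_pos: [0.4337, 0.1076, 0.051]
tool_rot: [0.474, 0.881, -0.0, -0.0]
force: [0.3, -0.2, 0.2]
finger_gap: 0.528
gripper_force: 0.0
t: 13.7
tcp_pos: [0.4329, 0.1076, 0.1878]
tool_rot: [0.474, 0.881, -0.0, -0.001]
force: [0.1, 0.8, 0.7]
finger_gap: 0.527
gripper_force: 0.0
13.75 [0.4330416  0.10753839 0.18776528]
[399. 164.] 20527 (array([513.1, 167.2]), array([237.1,  56.3]), -57.0) z [0.048 0.068 0.09 ] fin (array([513.1, 167.2]), array([237.1,  56.3]), -57.0)
[274. 184.] 6859 (array([431.4, 109.4]), array([130.4,  68.8]), -56.8) z [0.028 0.045 0.074] fin (array([429.2, 111. ]), array([99.3, 38.6]), -55.3)
```

View pics/w3.png

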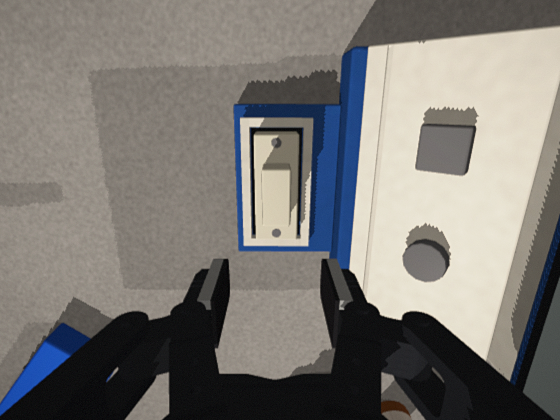

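The medium cartridge lies in the recess at (275,185), block top at 45 mm and fin top at 74 mm. It is flat and centred with even dark margins on both sides. Next I measure the keys (square (445,148), round (425,262)) and the rear fingertip in tool axes.

```bash
python3 - <<'E'
from h import *
z=np.load('pics/w3.npz');p,d,W=z['p'].astype(int),z['d'],z['W'];T=tcpT();V=(W-T[:3,3])@T[:3,:3]*1000
v,u=np.mgrid[:420,:560]
# panel plane
m=(p.min(2)>150)&(u>390)&(u<500)&(v>180)&(v<225);A=np.c_[V[m][:,:2],np.ones(m.sum())];cf=np.linalg.lstsq(A,V[m][:,2],rcond=None)[0]
n=np.array([cf[0],cf[1],-1]);n/=np.linalg.norm(n);print('plane normal(tool)',n.round(3),'slope',np.degrees(np.arccos(-n[2])).round(1))
h=(V-np.r_[0,0,cf[2]])@n
for nm,b in(('sq',(410,480,112,180)),('rd',(398,454,228,288))):
    k=(u>b[0])&(u<b[1])&(v>b[2])&(v<b[3])&(h>10)&(h<17);P=V[k];r=rect(P[:,:2]/1000)
    print(nm,k.sum(),'h',np.median(h[k]).round(1),'ctr',((P.max(0)+P.min(0))/2).round(1),'min',P.min(0).round(1),'max',P.max(0).round(1),'med',np.median(P,0).round(1),'world z',np.median(W[k][:,2]).round(4))
f=(p.max(2)<110)&(V[...,2]>-40)&(V[...,2]<15)&(abs(V[...,1])<80)&(abs(V[...,0])<20)
for s in(1,-1):
    F=V[f&(V[...,1]*s>5)];print('finger',s,len(F),'x',np.percentile(F[:,0],[1,99]).round(1),'y',np.percentile(F[:,1],[1,50,99]).round(1),'z',np.percentile(F[:,2],[50,99,99.9]).round(1))
    G=F[F[:,2]>np.percentile(F[:,2],99)-8];print('tip',len(G),G.min(0).round(1),G.max(0).round(1))
c=(p.min(2)>60)&(u>240)&(u<310)&(v>120)&(v<245)&(W[...,2]>.04)&(W[...,2]<.05)
print('cart block',V[c].min(0).round(1),V[c].max(0).round(1),'rim')
E
python3 meas.py w3 | head -0
```

```text
plane normal(tool) [-0.648 -0.17  -0.743] slope 42.1
  return _methods._mean(a, axis=axis, dtype=dtype,
  ret = ret.dtype.type(ret / rcount)
Traceback (most recent call last):
ValueError: zero-size array to reduction operation maximum which has no identity
Traceback (most recent call last):
  File "meas.py", line 11, in <module>
    b=c&(V[...,2]>-6)&(V[...,2]<14); print('block',b.sum(),'x',q(V[b][:,0]),'y',q(V[b][:,1]),'z',q(V[b][:,2]))
                                                               ~^^^^^^^^^^^
  File "meas.py", line 5, in <lambda>
    q=lambda a:np.percentile(a,[.5,2,50,98,99.5]).round(1)
               ~~~~~~~~~~~~~^^^^^^^^^^^^^^^^^^^^^
IndexError: index -1 is out of bounds for axis 0 with size 0
Exception ignored on flushing sys.stdout:
BrokenPipeError: [Errno 32] Broken pipe
```

Run:
```python
from h import *
z=np.load('pics/w3.npz');p,d,W=z['p'].astype(int),z['d'],z['W'];T=tcpT();V=(W-T[:3,3])@T[:3,:3]*1000
v,u=np.mgrid[:420,:560]
a=np.radians(40);n=np.array([0,-np.sin(a),-np.cos(a)]);h=V@n;s=V@np.array([0,np.cos(a),-np.sin(a)])
pm=(p.min(2)>110)&(u>390)&(u<500)&(v>182)&(v<222);h0=np.median(h[pm]);print('panel',pm.sum(),h0.round(1),h[pm].std().round(2))
for nm,b in(('sq',(405,485,105,185)),('rd',(390,460,222,292))):
    box=(u>b[0])&(u<b[1])&(v>b[2])&(v<b[3])&(d>0);k=box&(h-h0>11.5)&(h-h0<16);P=V[k]
    print(nm,k.sum(),'h',np.median(h[k]-h0).round(1),'x',P[:,0].min().round(1),P[:,0].max().round(1),'s',s[k].min().round(1),s[k].max().round(1),'med tool',np.median(P,0).round(1),'world',np.median(W[k],0).round(4))
f=(p.max(2)<110)&(V[...,2]>-40)&(V[...,2]<15)&(abs(V[...,1])<80)&(abs(V[...,0])<20)&(v>240)
for sg in(1,-1):
    F=V[f&(V[...,1]*sg>5)];G=F[F[:,2]>np.percentile(F[:,2],99)-8];print('tip',sg,len(F),len(G),G.min(0).round(1),G.max(0).round(1))
c=(p.min(2)>60)&(u>240)&(u<310)&(v>120)&(v<245)&(W[...,2]>.04)&(W[...,2]<.05)
print('cart block',V[c].min(0).round(1),V[c].max(0).round(1))
r=(p.min(2)>100)&(abs(W[...,2]-.03)<.004)&(u>220)&(u<325)&(v<255)&(v>105)
print('rim',np.percentile(V[r],[.5,99.5],axis=0).round(1))
```

```text
panel 4251 -156.0 16.26
sq 2346 h 12.8 x 31.9 65.9 s 16.1 50.1 med tool [ 49.4 118.3  87.5] world [0.5042 0.2137 0.1002]
rd 1323 h 13.1 x -57.2 -24.2 s 16.7 49.2 med tool [-40.3 117.7  87.8] world [0.5531 0.1388 0.0997]
tip 1 1993 251 [-10.9  21.1 -11.2] [11.9 34.1 -1.5]
tip -1 2025 249 [-11.  -36.  -11.4] [ 11.8 -23.5  -1.6]
cart block [-45.1 -20.3 139.8] [ 54.5  19.9 146.7]
rim [[-58.3 -33.2 156.4]
 [ 67.   32.6 161.1]]
```

The cartridge is centred to within about 0.4 mm. I will press with the rear finger's outer edge, along the panel normal, square key first.

```bash
python3 -m handwheel '[[[0.97,0.88,0,0],[0.97,0.88,0,0],[0,0.88,0.82,0],[0,0,1,0],[0,0,1,0],[0,0,0,0],[0,0,0,0]]]'
python3 -m handwheel '[[[0,0.26,0.31,0],[0,0.26,0.31,0],[0,0,0,0],[0,0,0,0],[0,0,0,0]]]'
python3 -c "
from h import *
plan(*(np.load('pics/w3.npz')['W'][0,0]*0+sense()['tcp_pos']),33.4)
s=sense();print(s['force'])"
```

```text
t: 14.62
tcp_pos: [0.4623, 0.1844, 0.1182]
tool_rot: [0.474, 0.881, -0.0, -0.0]
force: [-0.3, 0.7, 0.7]
finger_gap: 0.53
gripper_force: 0.0
t: 15.25
tcp_pos: [0.4717, 0.1913, 0.1022]
tool_rot: [0.474, 0.881, -0.001, -0.001]
force: [-3.9, -2.4, -1.2]
finger_gap: 0.524
gripper_force: 0.0
turn units 0.01 shift units after turn [0. 0. 0.] yaw now 33.4
[-3.9332645  -2.43502618 -1.24276561]
```

```bash
python3 look.py w4 >/dev/null
python3 - <<'E'
from h import *
p,d=snapshot('scene');cv2.imwrite('pics/s4.png',cv2.resize(p[60:240,230:450],None,fx=2.5,fy=2.5,interpolation=cv2.INTER_CUBIC)[:,:,::-1])
a=cv2.imread('pics/s4.png');b=cv2.imread('pics/w4.png')[60:420,250:560][:,:,:];b=cv2.resize(b,None,fx=.78,fy=1);a=a[:360]
cv2.imwrite('pics/c4.png',np.hstack([a,b])[:, :800]);print(np.hstack([a,b]).shape,sense()['force'],sense()['t'])
E
```

```text
(360, 792, 3) [-4.31497783 -2.57011519 -2.2686342 ] 15.35
```

View pics/c4.png

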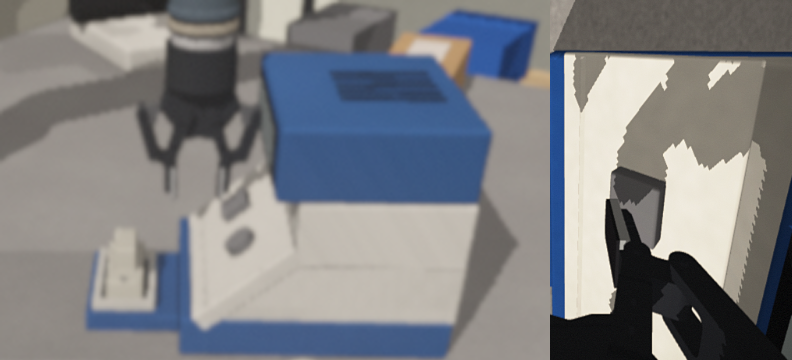

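The scene crop shows the rear finger's outer knuckle touching the display head's front edge at (262,130). The tip has not yet pressed the key. I back off and check whether a fully open or a turned, shut gripper gives more clearance.

```bash
python3 -m handwheel '[[[0,-0.52,-0.62,0],[0,-0.5,-0.8,0],[0,-0.5,-0.8,0],[0,-0.5,-0.8,0],[0,0,0,0],[0,0,0,0],[0,0,0,0]]]' 85
python3 look.py w5 >/dev/null
python3 - <<'E'
from h import *
he=camera_params('wrist');v,u=np.mgrid[:420,:560]
for n in('w1','w3','w5'):
    z=np.load(f'pics/{n}.npz');V=cloud(z['d'],he,he['hand_eye'])*1000
    f=(z['p'].max(2)<90)&(z['d']>0)&(z['d']<.24)&(abs(V[...,1])<90)&(V[...,2]<10)
    P=V[f]
    for lo in range(-130,10,10):
        Q=P[(P[:,2]>=lo)&(P[:,2]<lo+10)]
        if len(Q)>10: print(n,lo,len(Q),'y',Q[:,1].min().round(),Q[:,1].max().round(),'x',Q[:,0].min().round(),Q[:,0].max().round())
print(sense()['tcp_pos'],sense()['force'])
E
```

```text
t: 16.23
tcp_pos: [0.4313, 0.164, 0.1775]
tool_rot: [0.474, 0.881, 0.0, -0.0]
force: [0.2, -0.1, 0.8]
finger_gap: 0.994
gripper_force: 0.0
w1 -100 787 y -26.0 24.0 x 16.0 22.0
w1 -90 10135 y -67.0 65.0 x 4.0 19.0
w1 -80 10113 y -67.0 65.0 x -9.0 19.0
w1 -70 7032 y -65.0 63.0 x -13.0 19.0
w1 -60 6895 y -64.0 62.0 x -12.0 15.0
w1 -50 1457 y -60.0 57.0 x -9.0 14.0
w1 -40 1043 y -44.0 43.0 x -11.0 12.0
w1 -30 976 y -45.0 43.0 x -11.0 12.0
w1 -20 752 y -45.0 43.0 x -11.0 12.0
w1 -10 198 y -33.0 38.0 x -11.0 11.0
w3 -100 774 y -24.0 22.0 x 17.0 21.0
w3 -90 9749 y -65.0 64.0 x 3.0 19.0
w3 -80 10517 y -64.0 62.0 x -9.0 19.0
w3 -70 5574 y -61.0 59.0 x -12.0 18.0
w3 -60 8099 y -58.0 56.0 x -13.0 15.0
w3 -50 1806 y -55.0 53.0 x -8.0 15.0
w3 -40 1493 y -37.0 35.0 x -12.0 12.0
w3 -30 1145 y -37.0 35.0 x -12.0 12.0
w3 -20 906 y -37.0 35.0 x -11.0 12.0
w3 -10 392 y -36.0 33.0 x -11.0 12.0
w5 -100 887 y -31.0 29.0 x 16.0 22.0
w5 -90 10874 y -70.0 70.0 x 4.0 20.0
w5 -80 10001 y -74.0 73.0 x -9.0 19.0
w5 -70 11006 y -75.0 73.0 x -13.0 17.0
w5 -60 2265 y -74.0 72.0 x -1.0 15.0
w5 -50 1997 y -57.0 55.0 x -11.0 13.0
w5 -40 1765 y -57.0 55.0 x -11.0 12.0
w5 -30 1430 y -57.0 55.0 x -11.0 12.0
w5 -20 585 y -55.0 53.0 x -11.0 12.0
[0.4310771  0.16391476 0.17741029] [ 0.21362834  0.49959757 -0.00423267]
```

Fully open, the knuckle overhang drops from 28 mm to about 18 mm. Contacting 8 mm below the key centre leaves over 10 mm to the head, so I press with the fully open rear finger.

```bash
cat > k.py <<'E'
from h import *
T=tcpT();A=R.from_euler('z',33.4,degrees=True).as_matrix()
# w3 tool axes: x at 123.4deg, y at 33.4deg, z down
Rw=np.array([[np.cos(np.radians(123.4)),np.cos(np.radians(33.4)),0],[np.sin(np.radians(123.4)),np.sin(np.radians(33.4)),0],[0,0,-1]])
o=np.array([.43304,.10754,.18777])
for nm,x in(('sq',48.5),('rd',-41.2)):
    g=o+Rw@np.array([x,43,91])/1000
    print(nm,end=' ');plan(*g,33.4)
E
python3 k.py
```

```text
sq turn units 0.01 shift units after turn [0.01 0.55 3.23] yaw now 33.4
rd turn units 0.01 shift units after turn [-3.57  0.55  3.22] yaw now 33.4
```

```bash
python3 -m handwheel '[[[0,0.2,0.8,0],[0,0.2,0.9,0],[0,0.15,0.9,0],[0,0,0.62,0],[0,0,0,0],[0,0,0,0],[0,0,0,0]]]'
python3 -m handwheel '[[[0,0.2,0.24,0],[0,0.2,0.24,0],[0,0,0,0],[0,0,0,0],[0,0,0,0]]]'; python3 k.py
```

```text
t: 17.15
tcp_pos: [0.4428, 0.1714, 0.0981]
tool_rot: [0.474, 0.881, 0.0, 0.001]
force: [0.2, -0.3, 0.4]
finger_gap: 0.997
gripper_force: 0.0
t: 17.77
tcp_pos: [0.4504, 0.1768, 0.0856]
tool_rot: [0.474, 0.881, -0.0, -0.0]
force: [-0.6, 1.0, 0.8]
finger_gap: 0.997
gripper_force: 0.0
sq turn units 0.0 shift units after turn [ 0.01 -0.39 -0.45] yaw now 33.4
rd turn units 0.0 shift units after turn [-3.58 -0.39 -0.45] yaw now 33.4
```

```bash
python3 -m handwheel '[[[0,0.11,0.14,0],[0,0.05,0.06,0],[0,0,0,0],[0,0,0,0]]]' | grep -E 'tcp|force|gap'
python3 -m handwheel '[[[0,0.05,0.06,0],[0,0,0,0],[0,0,0,0]]]' | grep -E 'tcp|force|gap'
python3 -m handwheel '[[[0,0.05,0.06,0],[0,0,0,0],[0,0,0,0]]]' | grep -E 'tcp|force|gap'
```

```text
tcp_pos: [0.4539, 0.179, 0.0805]
force: [-1.4, 0.4, -0.2]
finger_gap: 0.996
gripper_force: 0.0
tcp_pos: [0.455, 0.1797, 0.079]
force: [-0.7, -0.2, -0.6]
finger_gap: 0.996
gripper_force: 0.0
tcp_pos: [0.456, 0.1804, 0.0776]
force: [-0.7, -0.2, 1.6]
finger_gap: 0.999
gripper_force: 0.7
```

```bash
python3 -m handwheel '[[[0,0.08,0.09,0],[0,0,0,0],[0,0,0,0]]]' | grep -E 'tcp|force|gap'
python3 -m handwheel '[[[0,0.08,0.09,0],[0,0,0,0],[0,0,0,0]]]' | grep -E 'tcp|force|gap'
python3 look.py w6 >/dev/null
```

```text
tcp_pos: [0.4576, 0.1815, 0.0753]
force: [-1.2, -1.2, 3.0]
finger_gap: 0.991
gripper_force: 1.6
tcp_pos: [0.459, 0.1824, 0.0732]
force: [-2.6, -2.5, 6.3]
finger_gap: 0.997
gripper_force: 3.4
```

View pics/w6.png

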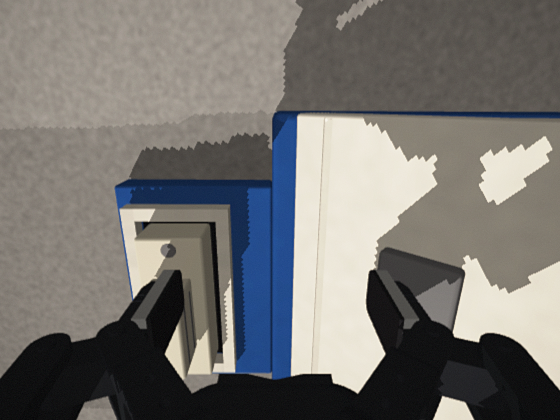

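The rear fingertip sits on the square key at (400,300), with about 7 N along the normal, which is past the 4.8 N needed for full travel. The cartridge at (180,280) is undisturbed. I nudge once more to confirm a hard stop, hold, then retreat along the normal.

```bash
python3 -m handwheel '[[[0,0.05,0.06,0],[0,0,0,0],[0,0,0,0]]]' | grep -E 'tcp|force|gap'
python3 -m handwheel '[[[0,-0.3,-0.36,0],[0,-0.5,-0.7,0],[0,-0.4,-1,0],[0,0,0,0],[0,0,0,0]]]'; python3 k.py
```

```text
tcp_pos: [0.4593, 0.1826, 0.0728]
force: [-5.9, -6.0, 16.2]
finger_gap: 0.991
gripper_force: 8.7
t: 20.82
tcp_pos: [0.4359, 0.1669, 0.1228]
tool_rot: [0.474, 0.881, 0.0, 0.0]
force: [0.4, 0.3, -0.4]
finger_gap: 0.991
gripper_force: 0.0
sq turn units 0.0 shift units after turn [0.02 0.32 1.04] yaw now 33.4
rd turn units 0.0 shift units after turn [-3.57  0.32  1.04] yaw now 33.4
```

```bash
python3 -m handwheel '[[[-0.9,0,0,0],[-0.9,0,0,0],[-0.9,0,0,0],[-0.88,0,0,0],[0,0.32,0.6,0],[0,0,0.44,0],[0,0,0,0],[0,0,0,0]]]'
python3 k.py
python3 -m handwheel '[[[0,0.2,0.24,0],[0,0.2,0.24,0],[0,0.11,0.13,0],[0,0,0,0],[0,0,0,0],[0,0,0,0]]]'| grep -E 'tcp|force|gap'; python3 k.py
```

```text
t: 21.82
tcp_pos: [0.4906, 0.0971, 0.0967]
tool_rot: [0.473, 0.881, -0.0, -0.001]
force: [-0.5, -0.2, -0.1]
finger_gap: 0.994
gripper_force: 0.0
sq turn units 0.01 shift units after turn [3.56 0.03 0.  ] yaw now 33.5
rd turn units 0.01 shift units after turn [-0.03  0.03 -0.  ] yaw now 33.5
tcp_pos: [0.5019, 0.1034, 0.0819]
force: [-0.1, 0.2, -0.5]
finger_gap: 0.995
gripper_force: 0.0
sq turn units 0.0 shift units after turn [ 3.59 -0.49 -0.59] yaw now 33.4
rd turn units 0.0 shift units after turn [ 0.01 -0.49 -0.59] yaw now 33.4
```

```bash
python3 -m handwheel '[[[0,0.1,0.12,0],[0,0.08,0.09,0],[0,0.08,0.09,0],[0,0,0,0],[0,0,0,0]]]' | grep -E 'tcp|force|gap'
python3 -m handwheel '[[[0,0.05,0.06,0],[0,0,0,0],[0,0,0,0]]]' | grep -E 'tcp|force|gap'
python3 -m handwheel '[[[0,0.04,0.04,0],[0,0,0,0],[0,0,0,0]]]' | grep -E 'tcp|force|gap'
```

```text
tcp_pos: [0.5073, 0.107, 0.0744]
force: [-0.9, -2.4, 2.9]
finger_gap: 0.995
gripper_force: 1.9
tcp_pos: [0.5082, 0.1075, 0.0732]
force: [-2.9, -3.8, 7.3]
finger_gap: 0.995
gripper_force: 4.0
tcp_pos: [0.5084, 0.1076, 0.0729]
force: [-5.6, -5.7, 13.7]
finger_gap: 0.994
gripper_force: 7.7
```

Hard stop reached on the round key too. I retreat along the normal and verify.

```bash
python3 -m handwheel '[[[0,-0.3,-0.36,0],[0,-0.5,-0.7,0],[0,-0.4,-1,0],[0,0,-1,0],[0,0,-1,0],[0,0,-1,0],[0,0,0,0],[0,0,0,0],[0,0,0,0]]]'
python3 look.py w7
python3 - <<'E'
from h import *
p,d=snapshot('scene');cv2.imwrite('pics/s7.png',p[:,:,::-1]);c=camera_params('scene');W=cloud(d,c,c['extrinsics'])
z=np.load('pics/scene0.npz')
W0=cloud(z['d'],c,c['extrinsics'])
b=lambda p,W:(p.astype(int).min(2)>115)&(W[...,2]>.01)&(W[...,2]<.07)
for u,v in((242,217),(266,267),(181,273),(198,352)):
    r=np.s_[v-45:v+45,u-45:u+45];print((u,v),[rect(w[r][b(q[r],w[r])][:,:2])[0] for q,w in((z['p'],W0),(p,W)) if b(q[r],w[r]).sum()>50])
print(sense()['force'],sense()['t'])
E
```

```text
t: 25.08
tcp_pos: [0.4835, 0.0919, 0.1972]
tool_rot: [0.474, 0.881, -0.0, -0.001]
force: [-0.1, 0.0, -0.3]
finger_gap: 0.998
gripper_force: 0.0
25.125 [0.48357736 0.09182553 0.19721235]
[356. 130.] 18332 (array([516.5, 163.1]), array([232.9,  56. ]), -56.7) z [0.047 0.066 0.089] fin (array([516.6, 162.9]), array([232.6,  56. ]), -56.7)
[232. 149.] 5547 (array([429.5, 109.7]), array([130. ,  68.5]), -56.8) z [0.028 0.045 0.075] fin (array([429.8, 111.2]), array([97.7, 38.4]), -56.6)
(242, 217) [array([513.3, -78.3]), array([534.3, -73.7])]
(266, 267) [array([ 612.8, -178.1]), array([ 629.2, -180.1])]
(181, 273) [array([ 513.3, -275.8]), array([ 513.9, -326.3])]
(198, 352) [array([ 658.5, -424.4]), array([ 658.8, -424.7])]
[-0.28702875 -0.35389988 -0.25746943] 25.175
```

View pics/s7.png

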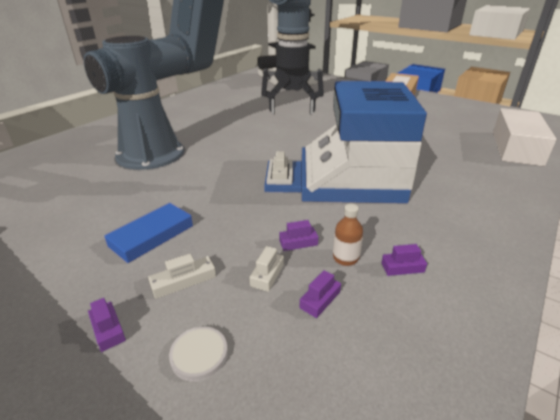

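The scene shows the cartridge seated in the tray at (280,170) and the keys at (325,142) and (325,156). The short (266,267) and long (181,273) cartridges, the bottle, the box and the dish are where they started. The gripper is clear of everything, so I hand in.

```bash
python3 -c "
from station import *
print(sign_off())"
```

```text
the job is handed in; nothing more can be done
None
```

The 100 mm cartridge lies flat and centred in the tray recess, I pressed the square key and then the round key to their stops and released them, nothing else on the bench appears moved, and the job is handed in (no verdict was returned).

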